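Clear the opened record-player deck

TASK

Clear the opened record-player deck: put the two broken scraps lying on it (cream plastic and brown wood) in the red waste bin, and stand the good silver can upright on the white disc on the wooden rack, so that it completes the neat row of three. Never tip the good can over, and do not push the two cans already on the rack out of place.

Things in the scene. Friction and masses are not known exactly. Their poses are not given: they have to be found in the camera images.
- deck: Dark square pan of an opened record player, 300 x 300 mm, fixed. Origin: centre of its underside, on the table. Floor 4 mm thick; rim 4 mm thick, 12 mm high. A hub (radius 13, 22 mm high) stands at its x -25, y 0 mm; fixed fittings up to 38 mm high (motor, brown circuit board, brass bar) line its far edge beyond x = +98 mm: they stay.
- cream_scrap: Cream plastic scrap, 48 x 24 x 18 mm, sides flat for x from -24 to +12 mm; beyond that a lower chipped tip. Lies loose on the deck floor. Origin: in its underside, on its centre line; x along its length, z up. The flat parallel sides face its +y and -y: grip across y. 17 to 42 g.
- wood_scrap: Brown wooden scrap, 47 x 26 x 20 mm, sides flat for x from -12 to +22 mm; splinters on the -x end. Lies loose on the deck floor. Origin: in its underside, on its centre line; x along its length, z up. The flat parallel sides face its +y and -y: grip across y. 17 to 42 g.
- good_can: Good silver metal can (a capacitor), upright cylinder 34 mm in diameter, 55 mm high, with a black band near its foot and a black dot on top, standing on the deck floor, loose, 50 to 100 g. Origin: centre of its underside; z along its axis.
- bin: Red open plastic waste bin, 160 x 160 x 80 mm outside, walls and floor 4 mm, fixed to the table; a flat red scrap (46 x 28 x 18 mm) already lies loose in it; left or right of the deck. Origin: centre of its underside; z up.
- bin_in (a point): Centre of the bin's inner floor (152 x 152 mm inside, walls rise 76 mm above this point); axes as the bin's, x and y square to its walls.
- rack: Small wooden rack shelf, fixed, across the deck from the bin. 210 mm along its own x, 110 mm along its y, flat top 70 mm above the table, no rim. Origin: centre of its underside. Its top has one row of three places, 62 mm apart along its x, on its centre line: two hold cans, one (any of the three) carries the white disc.
- spot: White disc, 38 mm in diameter, under 1 mm thick (a flat marking) on the rack's top: the empty place of the row. Origin: its centre at the height of the rack's top (z = 70 mm).
- row_can_a: Silver can just like the good one, 34 mm in diameter, 55 mm high, standing loose on the rack in the row. Origin: centre of its underside.
- row_can_b: The other silver can standing loose on the rack, same size. Origin: centre of its underside.

How it is judged:
By the outcome, as a careful person would: the job done as asked, in the order asked, and still so for the second after the job is handed in, with the robot touching nothing.
It also fails if it takes over 54 s, if anything falls off the work surface, if the arm or the gripper's body presses on something with over 40 N, if the wrist force passes 120 N, or if a joint passes its speed limit or range.

ROBOT

A 6-joint arm with a two-finger parallel gripper is mounted at the origin on the work surface. World frame = base frame: x ahead of the robot, y to its left, z up, the work surface at z = 0. Lengths are in m, angles in rad, forces in N, time in s.
With the tool pointing down it reaches from about 0.325 to 0.9 m from the base axis. Payload 6.1 kg.
Tool frame: the origin (TCP) lies midway between the tips of the shut fingers; the grasp point (between the pads) lies 19 mm behind it; z points along the fingers, y is the line along which they close (so a half turn about z gives the same grasp; the last joint's range is limited). The gripper opens to 85 mm and grips with 20 to 120 N. Pads are 22 mm wide; open, the fingers measure 114 mm over their backs; the gripper's body (76 mm by 85 mm) begins 54 mm behind the grasp point. The pads swing forward as they close: fully open they stand 13 mm farther back than shut.
Start: joints at [1.053, 0.22, 1.526, -0, 1.395, -0.126], TCP at [0.239, 0.578, 0.231] pointing down, gripper open.
Joint ranges: [-2.98, 2.98], [-0.91, 2.08], [0.09, 2.57], [-1.24, 4.39], [0.2, 2.65], [-2.68, 2.68]. Speed limits (rad/s): [2.57, 2.57, 3.01, 3.14, 3.14, 3.14].

INTERFACE

Orientations are given as [roll, pitch, yaw] about the fixed x, y, z axes, in that order (R = Rz(yaw) Ry(pitch) Rx(roll)).
In Python, from plant import movep, move_l, set_joints, gripper_to, hold, inverse_kinematics, observe, get_image, get_calibration, Unreachable, job_done gives the robot as it stands. Calls block until the motion is done:
- movep(position, orientation): joint-space move of the TCP to a pose.
- move_l(position, feed=0.15, rotation=None, max_force=None): straight line of the TCP; rotation=None keeps the orientation; feed is the mean speed in m/s. With max_force (N) it stops when the force on the tool has changed by that much, and returns True; else False.
- set_joints(angles): joint-space move.
- gripper_to(opening, f_grip=None): finger opening in m; f_grip is the grip in N (None keeps the last); returns when the fingers have stopped.
- hold(seconds).
- inverse_kinematics(position, orientation): joint angles nearest the present ones, or None.
- observe(): the state.
- get_image(name): name is "scene" or "top" or "wrist"; returns (picture, depth): 480x640x3 uint8, red, green, blue; 480x640 float32, m along the optical axis (not along the pixel's ray), 0 where there is no reading.
- get_calibration(name): a dict with "intrinsics" (3x3 intrinsics, pixels), "world_from_camera" (4x4, takes a point from camera to world coordinates). Camera axes: x right, y down, z forward; pixel columns grow to the right and rows downward; lengths in m; the calibration is good to about 2 mm. The wrist camera is an equidistant fisheye: a pixel r from the principal point sees the ray r / f radians off the axis. A picture is of the moment at which its call begins: read the wrist's pose just before it. get_calibration takes no time and is no camera call; for the wrist camera it gives the pose at the moment of the call.
A pose or a line that the arm cannot do raises Unreachable and nothing moves.
- job_done(): hands the job in; it is judged then, once.
The state is a dict: "time_s": time; "q": joint angles; "joint_velocities": joint speeds; "joint_torque": joint torques, N m; "eef_pos": TCP position; "tcp_rot": TCP orientation; "ft_force": force on the tool from outside, world axes, zero at the start; "torque": the same for the moment, N m; "opening": finger opening in m; "grasp_force": force on a finger pad.
Only numpy, scipy, OpenCV 4.12 (cv2) and the standard library are available. Lean on these libraries where they do the work, as an engineer would, in place of code of your own. Each camera call takes 0.05 s, during which the arm holds its last target. There are 200 camera calls.

## Working session

There is one attempt and no reset: what is moved stays moved. The work goes in short steps, each a Python script; the robot and the scene stay as the last script left them, time stands still between calls to the robot, and variables do not carry over. Pictures are saved under pics/ and viewed, at most 10 in all, crops included, and the job is handed in when it is done.

```bash
mkdir -p pics
python3 - <<'E'
from plant import *
import cv2,numpy as np
for n in("top","scene"):
    im,d=get_image(n); cv2.imwrite(f"pics/{n}0.png",im[:,:,::-1]); np.savez(f"{n}0.npz",im=im,d=d)
    c=get_calibration(n); print(n,np.round(c["intrinsics"],1).tolist(),np.round(c["world_from_camera"],3).tolist())
print(observe()["time_s"],observe()["tcp_rot"])
E
```

```text
top [[434.2, 0.0, 323.6], [0.0, 434.2, 237.3], [0.0, 0.0, 1.0]] [[0.015, -0.991, 0.131, 0.41], [-1.0, -0.014, 0.005, 0.009], [-0.003, -0.131, -0.991, 0.888], [0.0, 0.0, 0.0, 1.0]]
scene [[537.5, 0.0, 316.3], [0.0, 537.5, 232.7], [0.0, 0.0, 1.0]] [[0.888, 0.384, -0.253, 0.737], [0.46, -0.759, 0.461, -0.411], [-0.015, -0.526, -0.85, 0.874], [0.0, 0.0, 0.0, 1.0]]
0.1 [-3.13977590e+00 -2.15125271e-04  2.74976820e+00]
```

View pics/top0.png

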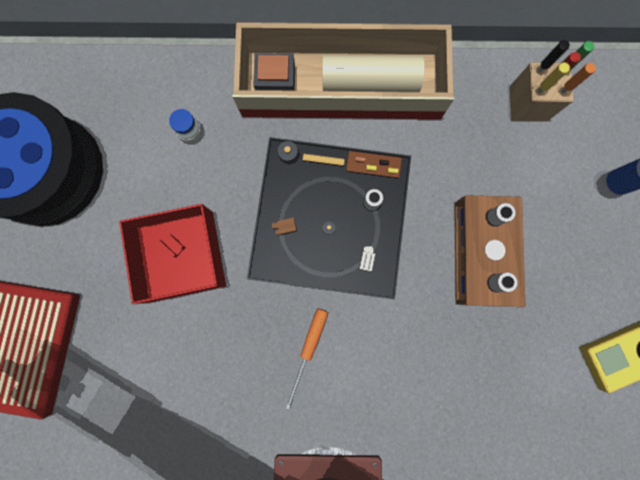

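View pics/scene0.png

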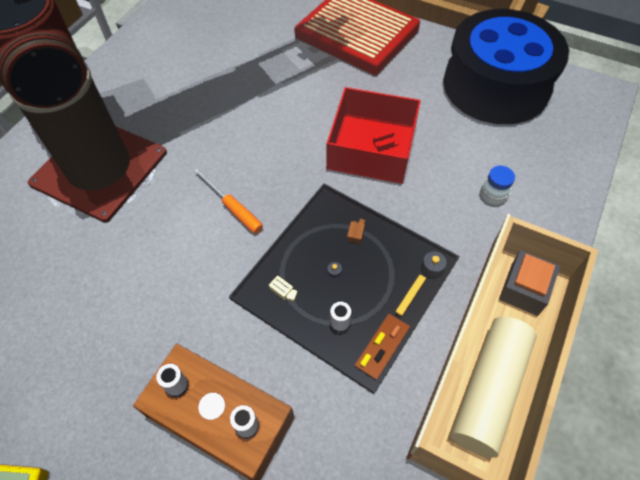

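```bash
cat > h.py <<'E'
import numpy as np,cv2
from plant import *
def ray(n,uv,z):
    c=get_calibration(n);K=c["intrinsics"];T=np.array(c["world_from_camera"])
    uv=np.atleast_2d(uv).astype(float)
    d=np.c_[uv,np.ones(len(uv))]@np.linalg.inv(K).T@T[:3,:3].T
    return T[:3,3]+d*((z-T[2,3])/d[:,2])[:,None]
def blob(m,box=None):
    k=np.zeros_like(m); x0,y0,x1,y1=box; k[y0:y1,x0:x1]=1
    cs,_=cv2.findContours((m&k.astype(bool)).astype(np.uint8) if m.dtype==bool else m&k,cv2.RETR_EXTERNAL,cv2.CHAIN_APPROX_NONE)
    return max(cs,key=cv2.contourArea)[:,0,:]
E
python3 - <<'E'
from h import *
B={"top":dict(wood=(262,208,306,246),cream=(350,235,385,278),can=(358,182,392,216),disc=(480,235,510,265),a=(495,198,520,225),b=(495,270,520,297)),
   "scene":dict(wood=(340,212,372,246),cream=(262,268,304,306),can=(322,295,358,336),disc=(192,386,228,424),a=(150,358,190,398),b=(225,400,262,438))}
Z=dict(disc=.07,can=.059,a=.125,b=.125)
for n in B:
    im=np.load(n+"0.npz")["im"]; hsv=cv2.cvtColor(im,cv2.COLOR_RGB2HSV);V=hsv[...,2].astype(int);S=hsv[...,1].astype(int)
    for k,bx in B[n].items():
        if k in("wood",): m=(S>90)&(V>70)
        elif k=="cream": m=V>110
        elif k=="disc": m=(V>170)&(S<60)
        else: # black dot on top, enclosed by the bright ring
            m=(V>140)&(S<60)
        c=blob(m,bx)
        if k in Z:
            if k in("can","a","b"): # dot = hole in ring
                q=np.zeros(m.shape,np.uint8); x0,y0,x1,y1=bx; q[y0:y1,x0:x1]=m[y0:y1,x0:x1]
                cs,h=cv2.findContours(q,cv2.RETR_CCOMP,cv2.CHAIN_APPROX_NONE)
                hs=[cc for cc,hh in zip(cs,h[0]) if hh[3]>=0]
                if not hs: print(n,k,"nohole"); continue
                c=max(hs,key=cv2.contourArea)[:,0,:]
            f=np.zeros(m.shape,np.uint8);cv2.fillPoly(f,[c],1);M=cv2.moments(f,True)
            uv=(M["m10"]/M["m00"],M["m01"]/M["m00"]);print(n,k,np.round(uv,1),M["m00"],ray(n,uv,Z[k])[0].round(4))
        else:
            z=.022 if k=="cream" else .024
            P=(ray(n,c,z)[:,:2]*1e3).astype(np.float32); r=cv2.minAreaRect(P); print(n,k,len(c),[np.round(x,1) for x in r])
    if n=="top":
        m=(hsv[...,2]<75); c=blob(m,(235,130,420,310)); P=(ray(n,c,.012)[:,:2]*1e3).astype(np.float32);print("deck",cv2.minAreaRect(P))
        m=(hsv[...,2]>80)&(S>120)&((hsv[...,0]<6)|(hsv[...,0]>174)); c=blob(m,(110,195,235,310)); P=(ray(n,c,.08)[:,:2]*1e3).astype(np.float32);print("bin",cv2.minAreaRect(P))
a=np.load("top0.npz")["im"];b=np.load("scene0.npz")["im"]
f=lambda im,x,y:cv2.resize(im[y:y+50,x:x+50],(300,300),interpolation=cv2.INTER_CUBIC)
cv2.imwrite("pics/crops.png",np.vstack([np.hstack([f(a,260,202),f(a,343,234)]),np.hstack([f(b,330,205),f(b,258,262)])])[:,:,::-1])
E
```

```text
top wood 65 [array([544.8,  94. ]), array([27.3, 45.9]), np.float64(15.1)]
top cream 64 [array([483.9, -75.6]), array([26.5, 50.5]), np.float64(78.7)]
top can [374. 197.] 123.0 [ 0.6    -0.0842  0.059 ]
top disc [494.9 249.6] 335.0 [ 0.4991 -0.3116  0.07  ]
top a [505.8 212. ] 149.0 [ 0.5608 -0.3119  0.125 ]
top b [507.6 281.7] 158.0 [ 0.4369 -0.3102  0.125 ]
deck ((571.3024291992188, 0.5430145263671875), (297.0620422363281, 295.77008056640625), 82.8807144165039)
bin ((482.59490966796875, 304.1830749511719), (160.62425231933594, 160.60684204101562), 12.931485176086426)
scene wood 63 [array([545.9,  91.7]), array([28.8, 47.1]), np.float64(14.2)]
scene cream 66 [array([485.3, -77. ]), array([27.9, 54.4]), np.float64(78.0)]
scene can [340.3 310.6] 146.0 [ 0.5984 -0.0844  0.059 ]
scene disc [211.2 405.7] 561.0 [ 0.4974 -0.3107  0.07  ]
scene a [168.1 374.8] 212.0 [ 0.4357 -0.3094  0.125 ]
scene b [241.9 417.2] 237.0 [ 0.5594 -0.3114  0.125 ]
```

View pics/crops.png

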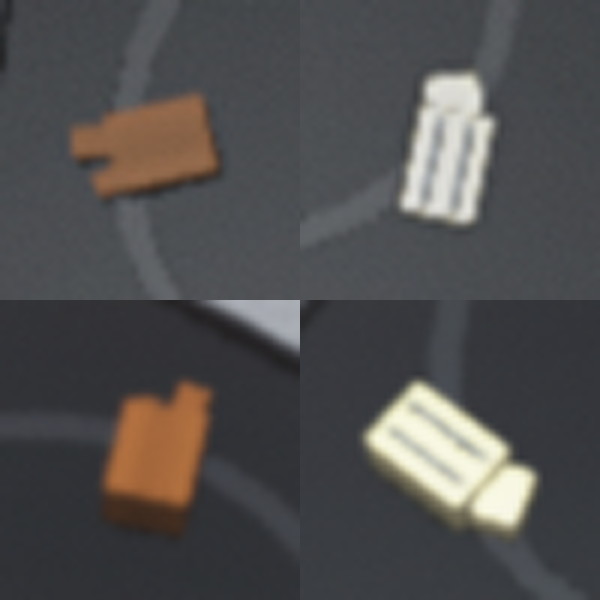

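```bash
cat >> h.py <<'E'
def down(p,yaw):
    """movep pointing down, choosing the half turn with the least joint travel"""
    q=np.array(observe()["q"]); best=None
    for y in(yaw,yaw+np.pi,yaw-np.pi):
        y=(y+np.pi)%(2*np.pi)-np.pi
        s=inverse_kinematics(p,[np.pi,0,y])
        if s is not None:
            c=np.abs(np.array(s)-q).max()
            if best is None or c<best[0]: best=(c,y)
    movep(p,[np.pi,0,best[1]])
def st(t):
    o=observe();print(t,"t%.1f"%o["time_s"],"open %.4f"%o["opening"],"grip %.1f"%o["grasp_force"],np.round(o["eef_pos"],4),np.round(o["ft_force"],1))
BIN=np.array([.4826,.3042]);BY=np.deg2rad(12.9);BX=np.array([np.cos(BY),np.sin(BY)])
def scrap(xy,yaw,off):
    down([*xy,.09],yaw); gripper_to(.05); st("above")
    hit=move_l([*xy,.007],feed=.12,max_force=12); st(f"low {hit}")
    gripper_to(0,f_grip=35); st("gripped")
    move_l([*xy,.13],feed=.25); st("lifted")
    b=BIN+off*BX; down([*b,.14],BY)
    move_l([*b,.045],feed=.2); st("in bin")
    gripper_to(.05); move_l([*b,.14],feed=.25); st("out")
E
python3 - <<'E'
from h import *
scrap((.5466,.0881),np.deg2rad(-75.3),.032)
im,d=get_image("scene");cv2.imwrite("pics/s1.png",im[:,:,::-1])
E
```

```text
above t2.7 open 0.0499 grip 0.0 [0.5466 0.0883 0.09  ] [-0.1  0.4  0.3]
low False t3.5 open 0.0499 grip 0.0 [0.5473 0.0881 0.0076] [ 0.9 -0.4  0.9]
gripped t3.9 open 0.0251 grip 35.3 [0.5477 0.0881 0.0082] [-0.8 -0.5  5.4]
lifted t4.5 open 0.0255 grip 34.6 [0.5457 0.0881 0.1288] [-0.1  0.6 -1.1]
in bin t6.2 open 0.0249 grip 34.6 [0.5145 0.311  0.0456] [ 0.1 -0.8  0.5]
out t7.1 open 0.0503 grip 0.0 [0.5142 0.3116 0.1412] [-0.5 -0.7  0.6]
```

View pics/s1.png

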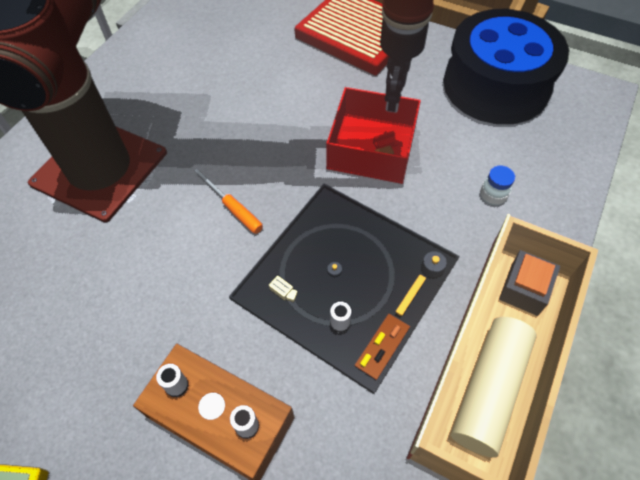

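The wood scrap is in the bin (about px 385,150) and the rest of the scene is unchanged. Next is the cream scrap, then I look at the can again.

Run:
```python
from h import *
scrap((.4785,-.0751),np.deg2rad(-11.5),-.032)
down([.5992,-.0843,.16],0.); st("over can")
move_l([.5992,-.0843,.08],feed=.2) if False else None
im,d=get_image("scene");cv2.imwrite("pics/s2.png",im[:,:,::-1])
```

```text
above t8.8 open 0.0496 grip 0.0 [ 0.4789 -0.0744  0.0901] [-0.7  0.2 -0.5]
low False t9.6 open 0.0500 grip 0.0 [ 0.4791 -0.0753  0.0075] [ 0.5 -0.1  0.2]
gripped t10.0 open 0.0231 grip 35.7 [ 0.4795 -0.0754  0.0081] [-0.4 -0.3  5.8]
lifted t10.6 open 0.0231 grip 35.0 [ 0.4777 -0.0749  0.1289] [ 0.9  0.  -1.8]
in bin t12.6 open 0.0230 grip 35.0 [0.4523 0.2967 0.0456] [ 0.8 -0.4  0.3]
out t13.6 open 0.0500 grip 0.0 [0.4518 0.2973 0.141 ] [-0.2 -0.5 -0. ]
over can t15.1 open 0.0498 grip 0.0 [ 0.5989 -0.083   0.1596] [0.  0.6 0.2]
```

View pics/s2.png

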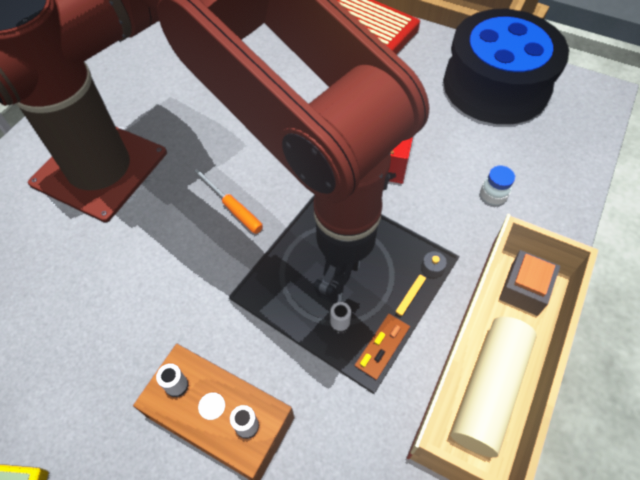

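Run:
```python
from h import *
xy=(.5992,-.0843); s=(.4982,-.3109)
gripper_to(.06)
print(move_l([*xy,.018],feed=.1,max_force=12)); st("low")
gripper_to(0,f_grip=30); st("gripped"); z0=observe()["eef_pos"][2]
move_l([*xy,.20],feed=.15); st("lifted")
o=observe(); 
assert .032<o["opening"]<.037
move_l([*s,.20],feed=.15); hold(.2); st("over spot")
im,d=get_image("scene");cv2.imwrite("pics/s3.png",im[:,:,::-1])
```

```text
False
low t16.9 open 0.0600 grip 0.0 [ 0.5999 -0.0845  0.0188] [ 0.3 -0.   0.4]
gripped t17.3 open 0.0334 grip 30.1 [ 0.5998 -0.0844  0.0187] [-0.7  0.4  3.6]
lifted t18.7 open 0.0331 grip 29.8 [ 0.5984 -0.0841  0.1986] [ 0.5  0.5 -0.5]
over spot t20.7 open 0.0334 grip 29.8 [ 0.4985 -0.3104  0.2   ] [ 0.3  0.1 -1.5]
```

View pics/s3.png

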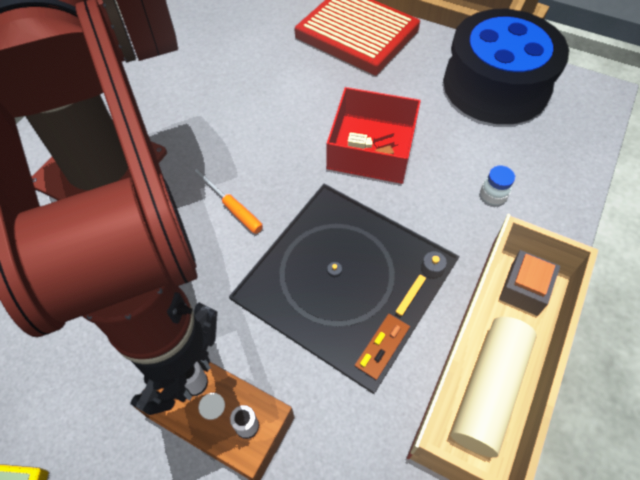

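Both scraps are in the bin (px 360,140 and 385,150). The can is held above the disc (px 211,406), so I lower it now.

Run:
```python
from h import *
s=(.4982,-.3109)
move_l([*s,.095],feed=.1); hold(.2); st("near")
print(move_l([*s,.0825],feed=.02,max_force=4)); st("touch")
gripper_to(.056); st("released")
move_l([*s,.2],feed=.12)
down([.40,.05,.30],0.); hold(.3); st("clear")
for n in("top","scene"):
    im,d=get_image(n); cv2.imwrite(f"pics/{n}9.png",im[:,:,::-1])
    B=[(490,236,520,265),(495,198,520,225),(495,270,520,297)] if n=="top" else [(195,375,230,418),(150,358,190,398),(225,400,262,438)]
    hsv=cv2.cvtColor(im,cv2.COLOR_RGB2HSV);m=((hsv[...,2]>140)&(hsv[...,1]<60)).astype(np.uint8)
    for x0,y0,x1,y1 in B:
        q=np.zeros_like(m);q[y0:y1,x0:x1]=m[y0:y1,x0:x1]
        cs,h=cv2.findContours(q,cv2.RETR_CCOMP,cv2.CHAIN_APPROX_NONE)
        hs=[cc for cc,hh in zip(cs,h[0]) if hh[3]>=0]
        if not hs: print("none");continue
        M=cv2.moments(max(hs,key=cv2.contourArea)); print(n,ray(n,(M["m10"]/M["m00"],M["m01"]/M["m00"]),.125)[0].round(4))
```

```text
near t22.1 open 0.0333 grip 29.9 [ 0.4986 -0.3112  0.0957] [-1.1  0.4 -1.4]
True
touch t22.6 open 0.0330 grip 30.3 [ 0.4981 -0.3108  0.0847] [-0.  -0.5  4.9]
released t23.0 open 0.0563 grip 0.0 [ 0.4973 -0.3101  0.0836] [-0.3 -0.  -0.2]
clear t25.8 open 0.0556 grip 0.0 [0.4002 0.0495 0.2997] [-0.9 -0.  -0. ]
top [ 0.4982 -0.3117  0.125 ]
top [ 0.5609 -0.312   0.125 ]
top [ 0.4368 -0.31    0.125 ]
scene [ 0.4969 -0.3113  0.125 ]
scene [ 0.4356 -0.3095  0.125 ]
scene [ 0.5594 -0.3115  0.125 ]
```

View pics/scene9.png

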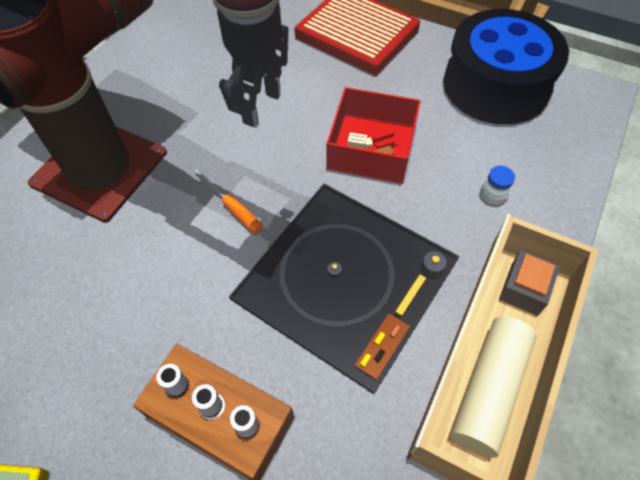

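View pics/top9.png

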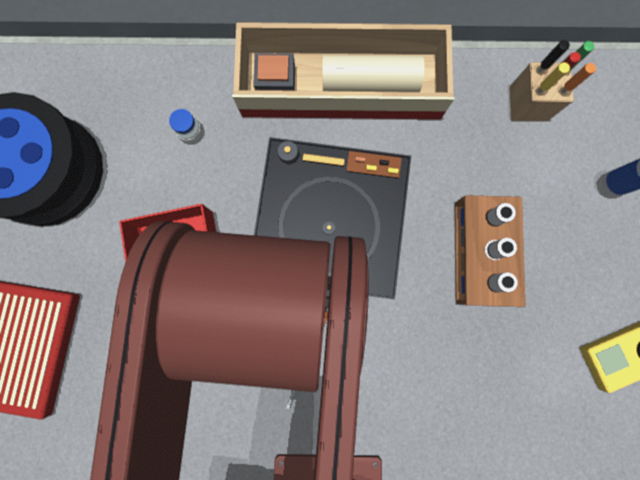

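The three cans stand in line with the good one on the disc (scene px 205,398), the deck is clear and both scraps are in the bin.

```bash
python3 -c "
from plant import *
print(job_done())"
```

```text
the job is handed in; nothing more can be done
None
```

The job is handed in, at about 26 s of the 54 s allowed: both scraps are in the red bin, the good can stands upright on the white disc within about 1 mm, and the two cans already on the rack did not move.

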